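# Press a mould-box board upright into the gluing jig

### The arm

A 6-joint arm with a two-finger parallel gripper is mounted at the origin on the work surface. World frame = base frame: x ahead of the robot, y to its left, z up, the work surface at z = 0. Lengths are in mm, angles in rad, forces in N, time in s.
With the tool pointing down it reaches from about 400 to 925 mm from the base axis. Payload 12.5 kg.
Tool frame: the origin (TCP) lies at the very end of the fingers, on their centre line; the grasp point (between the pads) lies 19 mm behind it; z points along the fingers, y is the direction in which the jaws open and shut (so a half turn about z gives the same grasp; the last joint's range is limited). The gripper opens to 95 mm and grips with 3 to 60 N. Pads are 20 mm wide; open, the fingers measure 119 mm over their backs; the gripper's body (75 mm by 180 mm) begins 59 mm behind the grasp point.
Start: joints at [1.04, 0.491, 1.559, -0, 1.092, -0.106], TCP at [257.573, 569.476, 214.661] pointing down, gripper open.
Joint ranges: [-3.1, 3.1], [-0.84, 2.19], [0.05, 2.79], [-1.13, 4.28], [0.06, 2.93], [-2.69, 2.69]. Speed limits (rad/s): [2.22, 2.22, 2.79, 3.14, 3.14, 3.14].

### API

Orientations are given as [roll, pitch, yaw] about the fixed x, y, z axes, in that order (R = Rz(yaw) Ry(pitch) Rx(roll)).
In Python, from cell import env gives the robot as it stands.
- The arm moves only by the shell command python3 -m pendant 'ROWS'. ROWS is JSON, a list that holds one entry, the list of rows, each a list of 5 numbers: the opening, from 0 (shut) to 1 (fully open), then the shift along the tool's x, y, z in m, then the turn about the tool's z in rad. A call has exactly 8 rows; each row is the pose to reach, as a shift and turn from the pose commanded when the call began, along the tool's axes at that moment; what a row does not reach only later rows make up. A row lasts 1/10 s, in which the tool goes at most 50 mm and 8.59 degrees, less where a joint would pass 70% of its speed; a pose out of reach is approached as far as the arm can. A call with a gripper value outside its range is refused whole. The fingers move at their own pace and stop on an object; the grip force is fixed at half the most. Time passes only in rows, so rows that repeat a pose let the fingers close, or fill a call up. It gives the time, the measured TCP pose, the force and the opening at its end, in the units of the state.
- env.state(): the state, without advancing time (a new reading comes with each control period).
- env.read_camera(name): name is "scene" or "top"; returns a dict with "image" (480x640x3 uint8, blue, green, red), "range_z" (480x640 float32, mm along the optical axis (not along the pixel's ray), 0 where there is no reading), "fx", "fy", "cx", "cy" (pixels), "dist" ([k1, k2, p1, p2, k3] as OpenCV has them; the pictures are not rectified), "rvec" (rotation vector, rad) and "tvec" (3), from world to camera coordinates, as OpenCV has them. Camera axes: x right, y down, z forward; pixel columns grow to the right and rows downward; lengths in mm; the calibration is good to about 2 mm. A picture is of the moment at which its call begins.
- env.job_done(): hands the job in, once; it reports no verdict.
The state is a dict: "t": time; "joints": joint angles; "qvel": joint speeds; "tau": joint torques, N m; "eef_pos": TCP position; "tcp_rot": TCP orientation; "ft_force": force on the tool from outside, world axes, zero at the start; "moment": the same for the moment, N m; "opening": opening from 0.0 (shut) to 1.0 (fully open).
Only numpy, scipy, OpenCV 4.12 (cv2) and the standard library are available. Lean on these libraries where they do the work, as an engineer would, in place of code of your own. Each camera call takes 0.05 s, during which the arm holds its last target. There are 200 camera calls.

### The job

The small plywood board that lies flat on the low pad is the end of a mould box and is to be glued in the jig. Stand it upright on one of its short edges on the jig's base, with a broad face flush against the face of the fence that looks to the robot's right and one side edge close up beside the stop block, on its side nearer the robot (a gap of a few millimetres is fine), and press it firmly down onto the base and into the fence together with one diagonal push. Finish while still holding that push, do not let go, and leave the bottle, the cup and the roll of tape where they stand.

Things in the scene. Friction and masses are not known exactly. Their poses are not given: they have to be found in the camera images.
- board_center (a point): Centre of the loose plywood board, 130 (its x, long) x 60 (its y, wide) x 18 mm (its z, thick), about 0.1 kg. It starts flat across the pad, its underside 22 mm above the table, both short ends overhanging the pad by 30 to 50 mm, its x axis pointing roughly to the robot's left (+y, within about 30 degrees).
- pad: Fixed low dark wooden pad under the board, 50 (x) x 60 (y) x 22 mm tall; origin at the centre of its underside, on the table. The board lies on it turned by at most a few degrees.
- base: Fixed plywood base plate of the gluing jig, 220 (x) x 240 (y) x 15 mm thick; origin at the centre of its underside, on the table, so its top is 15 mm above the table. The jig stands to the right of the pad, seen from the robot.
- fence: Fixed rigid wooden fence on top of the base: an upright batten 24 (x, thick) x 200 (y, long) x 60 mm (z, tall); origin at the centre of the batten's underside, on the base's top. Its x axis is square to the fence and points to the robot's left (+y, within about 20 degrees), its y axis runs along the fence towards the robot; the face to press against is the plane x = -12 mm, looking to the robot's right. Two small braces stand behind it (its +x side).
- stop: Fixed wooden stop block on the base, touching that face of the fence: 45 (x) x 30 (y) x 40 mm tall; origin at the centre of its underside, axes parallel to the fence's. The side beside which the board belongs is the plane y = +15 mm, the side nearer the robot.
- bottle: Bystander: white plastic bottle, 72 mm across, 160 mm tall; origin at the centre of its underside.
- cup: Bystander: grey mixing cup, 80 mm across, 85 mm tall; origin at the centre of its underside.
- tape: Bystander: roll of paper tape lying flat, 100 mm across, 36 mm tall; origin at the centre of its underside.
Things that resemble listed ones, but are neither listed nor needed, are in the scene too. Of the things like the part that bears board_center, leave any that is blue, purple or yellow; of the rest the smaller one is meant.

How it is judged:
By the outcome, as a careful person would: the job done as asked, in the order asked, and still so for the second after the job is handed in, while the arm keeps its last pose, push and grip.
It also fails if it takes over 45 s, if anything falls off the work surface, if the arm or the gripper's body presses on something with over 40 N, if the wrist force passes 120 N, or if a joint passes its speed limit or range.

## Working session

There is one attempt and no reset: what is moved stays moved. The work goes in short steps, Python scripts to look and compute and a shell command to move; the robot and the scene stay as the last step left them, time stands still between calls to the robot, and variables do not carry over. Pictures are saved under pics/ and viewed, about 8 in all and at most 12, crops included, and the job is handed in when it is done.

```bash
ls; mkdir -p pics; cat > h.py <<'E'
import numpy as np,cv2
from cell import env
def shot(name):
    c=env.read_camera(name); np.savez('/tmp/%s.npz'%name,**{k:np.array(v) for k,v in c.items()}); return c
def load(name): return dict(np.load('/tmp/%s.npz'%name))
def K(c): return np.array([[c['fx'],0,c['cx']],[0,c['fy'],c['cy']],[0,0,1]],float)
def world(c):
    h,w=c['range_z'].shape
    uv=np.stack(np.meshgrid(np.arange(w),np.arange(h)),-1).reshape(-1,1,2).astype(float)
    n=cv2.undistortPoints(uv,K(c),np.array(c['dist'],float)).reshape(h,w,2)
    z=np.array(c['range_z'])[...,None]; p=np.concatenate([n*z,z],-1)
    R=cv2.Rodrigues(np.array(c['rvec'],float))[0]
    P=(p-np.array(c['tvec']).reshape(3))@R; P[c['range_z']==0]=np.nan; return P
def proj(c,P): return cv2.projectPoints(np.array(P,float).reshape(-1,3),np.array(c['rvec'],float),np.array(c['tvec'],float),K(c),np.array(c['dist'],float))[0].reshape(-1,2)
E
python3 - <<'E'
from h import *
print(env.state())
for n in('scene','top'):
    c=shot(n); cv2.imwrite('pics/%s0.png'%n,c['image'])
E
```

```text
pics
{'t': 0.0, 'joints': array([ 1.04039921e+00,  4.91572149e-01,  1.55946677e+00,  2.37438406e-05,
        1.09168664e+00, -1.05618867e-01]), 'qvel': array([-1.38272411e-03,  2.34321176e-03, -5.14067531e-04,  1.38181373e-03,
       -4.85870764e-05,  5.26677102e-04]), 'tau': array([-2.46935888e-03, -6.12646222e+01, -2.58175313e+01,  6.91709295e-02,
        4.82572988e-02, -1.39117792e-04]), 'eef_pos': array([257.43273277, 569.24789909, 214.04796028]), 'tcp_rot': array([-3.14046828e+00, -1.40375141e-04,  2.71680337e+00]), 'ft_force': array([-0.22578514,  0.80032086,  0.25420784]), 'moment': array([-0.00917125, -0.00229925,  0.03742899]), 'opening': 1.0022644606992102}
```

View pics/scene0.png

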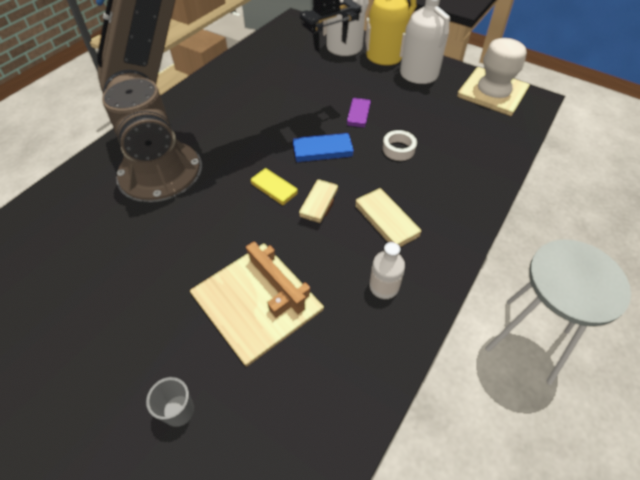

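View pics/top0.png

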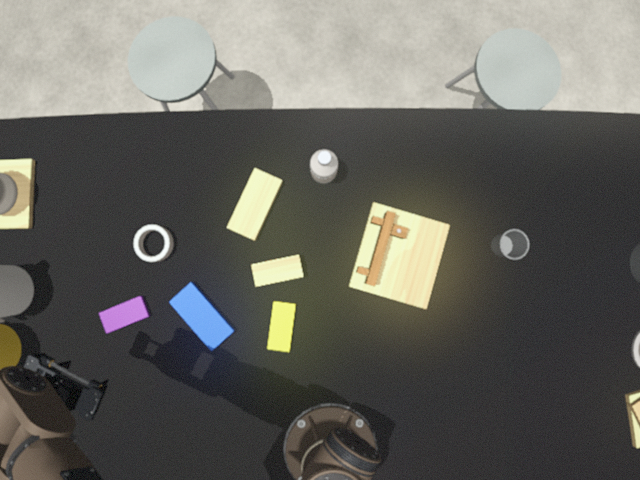

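The scene view and the top view agree. In the top view the bare-plywood candidates are the small board at (277,270) and the larger one at (255,204). The blue (201,316), purple (124,314) and yellow (281,327) ones are excluded. The smaller bare one, (277,270), fits. The jig is at (400,255), with its fence at (382,248) and the stop at (400,232). Next I'll crop to confirm and measure.

```bash
python3 - <<'E'
from h import *
c=load('top'); P=world(c); im=c['image']
cv2.imwrite('pics/crop1.png',cv2.resize(im[180:320,220:460],None,fx=3.3,fy=3.3,interpolation=cv2.INTER_CUBIC))
hsv=cv2.cvtColor(im,cv2.COLOR_BGR2HSV)
def comp(seed,zlo,zhi,name):
    m=((P[...,2]>zlo)&(P[...,2]<zhi)).astype(np.uint8)
    n,l=cv2.connectedComponents(m,connectivity=4); k=l[seed[1],seed[0]]
    if k==0: print(name,'seed z',P[seed[1],seed[0]]);return
    q=P[l==k]; r=cv2.minAreaRect(q[:,:2].astype(np.float32))
    print(name,len(q),'c',np.round(r[0],1),'size',np.round(r[1],1),'ang',round(r[2],1),'medz',np.round(np.median(q[:,2]),1),'median',np.round(np.median(q[:,:2],0),1))
comp((277,270),28,60,'board'); comp((255,204),10,60,'big')
comp((425,265),8,28,'base'); comp((380,252),60,95,'fence'); comp((400,231),42,65,'stop')
comp((324,165),5,250,'bottle'); comp((514,244),5,200,'cup'); comp((144,255),5,200,'tape'); comp((281,327),5,80,'yellow')
for p in [(277,270),(425,265),(382,245),(402,231),(324,158),(560,300)]: print(p,np.round(P[p[1],p[0]],1))
E
```

```text
board 1104 c [495.3 139.6] size [ 60.1 130.9] ang 11.4 medz 40.6 median [495.6 138.9]
big 2066 c [677.9 202.8] size [ 85.5 181.3] ang 65.2 medz 25.7 median [676.  202.4]
base 5810 c [ 532.9 -193.8] size [220.9 241.9] ang 73.1 medz 15.4 median [ 525.1 -210.6]
fence 762 c [ 551.5 -135. ] size [ 25.  200.7] ang 72.9 medz 75.4 median [ 550.8 -134.2]
stop 178 c [ 597.8 -185.8] size [39.9 30.2] ang 72.5 medz 55.6 median [ 596.4 -185.7]
bottle 762 c [770.   11.9] size [70.5 71.6] ang 25.7 medz 111.3 median [758.3  12.2]
cup 804 c [ 557.6 -486.7] size [79.8 79. ] ang 6.5 medz 54.6 median [ 557.5 -501.8]
tape 719 c [573.2 487.1] size [113.7 100.1] ang 74.0 medz 34.9 median [571.4 483.9]
yellow 1090 c [342.3 132.8] size [ 65.5 134. ] ang 82.8 medz 18.7 median [344.3 131.1]
(277, 270) [495.8 138.8  41.1]
(425, 265) [ 505.1 -262.3   19.1]
(382, 245) [ 558.5 -137.2   75.9]
(402, 231) [ 595.9 -193.9   56.1]
(324, 158) [768.4  12.1 160.7]
(560, 300) [ 4.002e+02 -6.559e+02  3.000e-01]
```

View pics/crop1.png

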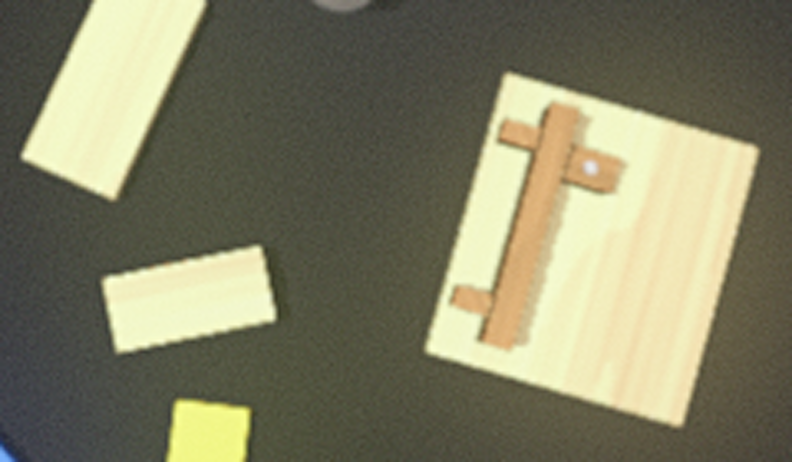

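The crop confirms it: the small bare-plywood board measures 60×131 mm with its top at z≈40, as listed. The stop is at the far end, on the fence's right face. I'll grip the board's right end across its width, and start by moving above it.

```bash
python3 -m pendant '[[[1,-0.039,-0.031,0,0.12],[1,-0.078,-0.062,0,0.24],[1,-0.117,-0.093,0,0.36],[1,-0.156,-0.124,0,0.48],[1,-0.195,-0.155,0,0.60],[1,-0.234,-0.186,0,0.72],[1,-0.273,-0.217,0,0.84],[1,-0.312,-0.248,0,0.948]]]'
```

```text
t: 0.9
eef_pos: [440.1, 213.0, 214.6]
tcp_rot: [-3.142, -0.0, 1.764]
ft_force: [0.3, 0.7, 0.8]
opening: 0.998
```

```bash
cat >> h.py <<'E'
def go(x,y,z,yaw=None):
    s=env.state(); p=s['eef_pos']; w=s['tcp_rot'][2]; d=np.array([x,y,z])-p
    t=0 if yaw is None else -(yaw-w)
    print('from',np.round(p,1),round(w,4),'tool shift',np.round([d[0]*np.cos(w)+d[1]*np.sin(w),d[0]*np.sin(w)-d[1]*np.cos(w),-d[2]],1),'turn',round(t,4),'F',np.round(s['ft_force'],1),'M',np.round(s['moment'],2),'op',round(s['opening'],3),'t',s['t'])
E
python3 -m pendant '[[[1,-0.045,0.0135,0,0],[1,-0.09,0.027,0,0],[1,-0.1355,0.0404,0,0],[1,-0.1355,0.0404,0.04,0],[1,-0.1355,0.0404,0.08,0],[1,-0.1355,0.0404,0.12,0],[1,-0.1355,0.0404,0.12,0],[1,-0.1355,0.0404,0.12,0]]]'
python3 - <<'E'
from h import *
go(505.8,87.7,12,np.radians(101.4))
E
```

```text
t: 1.7
eef_pos: [506.0, 90.1, 95.0]
tcp_rot: [-3.14, -0.0, 1.769]
ft_force: [-0.1, -1.0, 0.5]
opening: 1.0
from [506.   90.1  95. ] 1.7689 tool shift [-2.3 -0.6 83. ] turn -0.0009 F [-0.1 -1.   0.5] M [-0.08  0.01  0.05] op 1.0 t 1.7
```

```bash
python3 -m pendant '[[[1,-0.002,0,0.04,0],[1,-0.002,0,0.07,0],[1,-0.002,0,0.082,0],[1,-0.002,0,0.082,0],[0,-0.002,0,0.082,0],[0,-0.002,0,0.082,0],[0,-0.002,0,0.082,0],[0,-0.002,0,0.082,0]]]'
python3 -m pendant '[[[0,0,0,0,0],[0,0,0,0,0],[0,0,0,-0.02,0],[0,0,0,-0.04,0],[0,0,0,-0.06,0],[0,0,0,-0.06,0],[0,0,0,-0.06,0],[0,0,0,-0.06,0]]]'
python3 - <<'E'
from h import *
c=shot('scene'); a=c['image'][120:340,200:440]; cv2.imwrite('pics/lift1.png',cv2.resize(a,None,fx=2.5,fy=2.5,interpolation=cv2.INTER_CUBIC)); go(0,0,0)
E
```

```text
t: 2.5
eef_pos: [506.7, 88.1, 13.4]
tcp_rot: [3.14, 0.0, 1.769]
ft_force: [-0.0, 0.7, -1.0]
opening: 0.72
t: 3.3
eef_pos: [505.8, 88.0, 71.7]
tcp_rot: [-3.14, -0.0, 1.769]
ft_force: [-0.2, 0.1, -1.4]
opening: 0.631
from [505.9  88.   71.7] 1.7688 tool shift [  13.2 -513.3   71.7] turn 0 F [-0.3 -0.7 -0.1] M [-0.1   0.03  0.04] op 0.63 t 3.35
```

View pics/lift1.png

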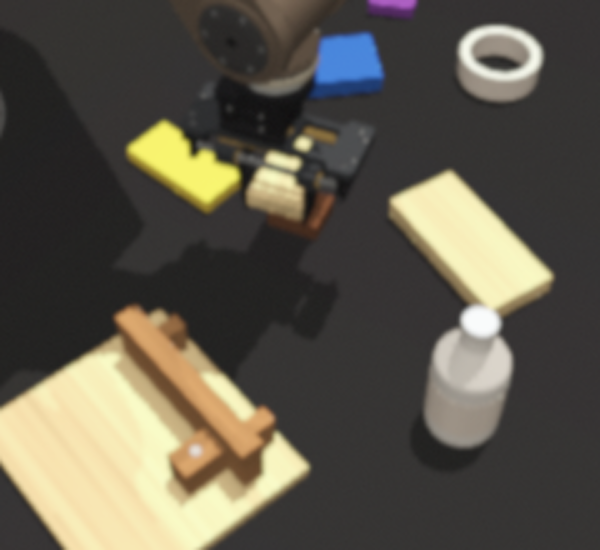

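The board is gripped (opening 0.63, about 60 mm), with its end face at (275,200) in the crop. It may be tilting, so I'll lift higher and measure the tilt from depth.

```bash
python3 -m pendant '[[[0,0,0,-0.04,0],[0,0,0,-0.08,0],[0,0,0,-0.12,0],[0,0,0,-0.16,0],[0,0,0,-0.16,0],[0,0,0,-0.16,0],[0,0,0,-0.16,0],[0,0,0,-0.16,0]]]'
cat >> h.py <<'E'
def held(name='scene'):
    # points of the plywood colour, in frame: a = horizontal normal to jaw axis, b = jaw axis, z, relative to grasp point
    c=shot(name); P=world(c); s=env.state(); g=s['eef_pos']+[0,0,19]; w=s['tcp_rot'][2]
    D=P-g; ex=np.array([np.cos(w),np.sin(w),0]); ey=np.array([np.sin(w),-np.cos(w),0])
    hsv=cv2.cvtColor(c['image'],cv2.COLOR_BGR2HSV)
    m=(np.abs(D@ey)<36)&(np.linalg.norm(D,axis=-1)<140)&(hsv[...,2]>110)&(hsv[...,1]>50)&(hsv[...,0]<35)
    return c,np.stack([D[m]@ex,D[m]@ey,D[m][:,2]],-1),m
E
python3 - <<'E'
from h import *
go(0,0,0)
for n in('scene','top'):
    c,q,m=held(n); print(n,len(q)); 
    for lo in range(-120,130,15):
        k=q[(q[:,0]>=lo)&(q[:,0]<lo+15)]
        if len(k)>5: print(lo,len(k),np.round(np.percentile(k[:,2],[5,50,95])))
    if n=='scene': cv2.imwrite('pics/lift2.png',cv2.resize(c['image'][60:300,200:440],None,fx=2.4,fy=2.4,interpolation=cv2.INTER_CUBIC))
E
```

```text
t: 4.15
eef_pos: [505.8, 88.0, 231.0]
tcp_rot: [-3.139, -0.001, 1.769]
ft_force: [-0.5, 0.4, -0.9]
opening: 0.625
from [505.8  88.  231. ] 1.7687 tool shift [  13.1 -513.2  231. ] turn 0 F [-0.5  0.4 -0.9] M [-0.14 -0.05  0.03] op 0.625 t 4.15
scene 594
-45 28 [67. 73. 82.]
-30 85 [-4. 10. 95.]
-15 205 [-7.  8. 16.]
0 99 [ 7.  9. 89.]
15 91 [ 7.  9. 91.]
30 29 [ 7.  8. 10.]
45 30 [ 7.  9. 11.]
60 20 [ 7.  9. 10.]
90 7 [ 7.  9. 10.]
top 4
```

View pics/lift2.png

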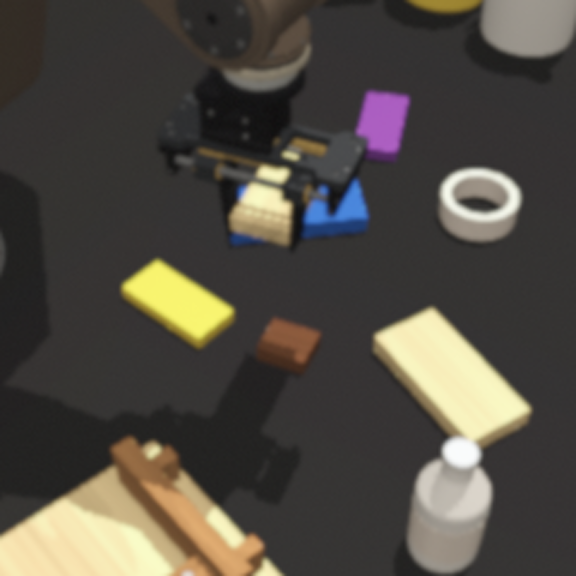

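The board stays horizontal (z constant to about 1 mm along its length), so it doesn't swing in the grip. I'll regrip it nearer the middle, tip it by pressing its short end over the fence's top edge, then stand it up against the fence face. That needs the pad's and the braces' positions.

```bash
python3 - <<'E'
from h import *
c=load('scene'); P=world(c)
m=((P[...,2]>14)&(P[...,2]<30)&(abs(P[...,0]-495)<80)&(abs(P[...,1]-139)<80)).astype(np.uint8)
n,l,st,_=cv2.connectedComponentsWithStats(m,connectivity=4); k=1+np.argmax(st[1:,4]); q=P[l==k]; q=q[q[:,2]>19]
print('pad',len(q),cv2.minAreaRect(q[:,:2].astype(np.float32)),np.median(q,0))
# jig frame from both cameras
a=np.radians(72.9); fx=np.array([np.cos(a),np.sin(a)]); fy=np.array([-np.sin(a),np.cos(a)]); F=np.array([551.5,-135.])
for n in('scene','top'):
    c=load(n) if n=='scene' else c
    if n=='top': c=shot('top')
    P=world(c); d=P[...,:2]-F; X=d@fx; Y=d@fy; Z=P[...,2]
    for nm,mm in (('fence',(abs(X)<25)&(abs(Y)<115)&(Z>68)&(Z<85)),('brace',(X>16)&(X<80)&(abs(Y)<115)&(Z>25)&(Z<100)),('stop',(X<-16)&(X>-80)&(abs(Y)<115)&(Z>48)&(Z<65))):
        for s in ((Y<0),(Y>=0)) if nm=='brace' else (Y<999,):
            k=mm&s
            if k.sum()>5: print(n,nm,k.sum(),'X',np.round(np.percentile(X[k],[2,98]),1),'Y',np.round(np.percentile(Y[k],[2,98]),1),'Z',np.round(np.percentile(Z[k],[5,50,95]),1))
print(env.state()['joints'])
E
```

```text
pad 298 ((497.75543212890625, 140.5455780029297), (59.84540557861328, 55.95905303955078), 7.583063125610352) [498.35728655 139.79871813  22.32831933]
scene fence 808 X [-14.3   9.7] Y [-99.   92.5] Z [71.2 75.8 78.5]
scene brace 99 X [19.9 39.9] Y [-80.6 -63.8] Z [30.5 54.  58.4]
scene brace 102 X [17.3 39.3] Y [58.3 77. ] Z [27.7 53.6 58.1]
scene stop 250 X [-57.6 -17.1] Y [-75.4 -45.6] Z [51.4 56.5 59.4]
top fence 735 X [-11.6  12.1] Y [-95.6  96.4] Z [71.6 75.4 78.8]
top brace 86 X [16.7 42.4] Y [-78.3 -60.7] Z [30.8 54.3 57.6]
top brace 74 X [16.8 42.2] Y [61.8 78.9] Z [43.3 55.2 58.5]
top stop 164 X [-53.8 -16.6] Y [-74.1 -44.6] Z [51.4 55.8 59.9]
[ 4.35343092e-02  3.14753065e-01  1.80452788e+00  9.90041486e-05
  1.02392146e+00 -1.54461810e-01]
```

```bash
python3 -m pendant '[[[0,-0.019,0,0.05,0],[0,-0.019,0,0.1,0],[0,-0.019,0,0.15,0],[0,-0.019,0,0.19,0],[0,-0.019,0,0.21,0],[0,-0.019,0,0.219,0],[0,-0.019,0,0.219,0],[0,-0.019,0,0.219,0]]]'
python3 -m pendant '[[[0.85,0,0,0,0],[0.85,0,0,0,0],[0.85,0,0,0,0],[0.85,0.016,0,0,0],[0.85,0.032,0,0,0],[0.85,0.032,0,0,0],[0.85,0.032,0,0,0],[0,0.032,0,0,0]]]'
python3 -m pendant '[[[0,0,0,0,0],[0,0,0,0,0],[0,0,0,0,0],[0,0,0,0,0],[0,0,0,-0.04,0],[0,0,0,-0.08,0],[0,0,0,-0.12,0],[0,0,0,-0.12,0]]]'
python3 - <<'E'
from h import *
go(0,0,0)
c,q,m=held('scene'); print(len(q))
for lo in range(-60,110,10):
        k=q[(q[:,0]>=lo)&(q[:,0]<lo+10)&(q[:,2]<30)]
        if len(k)>3: print(lo,len(k),np.round(np.percentile(k[:,2],[5,50,95])))
print(q[:,0].min(),q[:,0].max())
E
```

```text
t: 5.1
eef_pos: [510.6, 69.5, 14.5]
tcp_rot: [3.14, 0.0, 1.769]
ft_force: [-0.1, -0.1, -1.1]
opening: 0.63
t: 5.9
eef_pos: [504.0, 100.4, 13.8]
tcp_rot: [3.141, 0.0, 1.769]
ft_force: [0.2, 0.0, -0.0]
opening: 0.81
t: 6.7
eef_pos: [505.6, 101.0, 137.9]
tcp_rot: [3.134, 0.001, 1.769]
ft_force: [-0.4, 1.0, -2.1]
opening: 0.629
from [505.6 101.  137.9] 1.7689 tool shift [ 5.000e-01 -5.156e+02  1.379e+02] turn 0 F [-0.4  1.  -2.1] M [-0.14  0.03 -0.02] op 0.629 t 6.7
978
-60 5 [-14. -12. -11.]
-50 129 [-23. -12.  -8.]
-40 95 [-16.  -8.  -4.]
-30 104 [-10.  -4.  -1.]
-20 113 [-5. -0.  9.]
-10 84 [-0.  4.  7.]
0 89 [ 4.  7. 11.]
10 63 [ 7. 10. 13.]
20 45 [-132.   12.   15.]
30 65 [-133. -130.   21.]
40 45 [-133.   18.   21.]
60 12 [26. 28. 30.]
-50.40609481097773 67.66418612428122
```

The board tipped to about 20°, right end A low, when released on the pad, and the new grip is about 48 mm from A. The fence press can still reverse that tilt: pressing A onto the fence's top from its left side rotates it up and swings B down. Now moving to the left of the fence.

```bash
python3 -m pendant '[[[0,-0.04,0.004,0,0.1],[0,-0.08,0.008,0,0.2],[0,-0.12,0.012,0,0.3],[0,-0.16,0.016,0,0.4],[0,-0.204,0.019,0,0.497],[0,-0.204,0.019,0.02,0.497],[0,-0.204,0.019,0.028,0.497],[0,-0.204,0.019,0.028,0.497]]]'
cat >> h.py <<'E'
A0=np.radians(72.9); FX=np.array([np.cos(A0),np.sin(A0)]); FY=np.array([-np.sin(A0),np.cos(A0)]); F0=np.array([551.5,-135.])
def tilt(name='scene',save=None,box=None):
    c,q,m=held(name); q=q[(q[:,2]<45)&(q[:,2]>-100)&(abs(q[:,1])<28)]
    s=env.state(); d=s['eef_pos'][:2]-F0; print('TCP in fence X,Y,z',np.round([d@FX,d@FY,s['eef_pos'][2]],1),'F along fence X',round(s['ft_force'][:2]@FX,1),'Fz',round(s['ft_force'][2],1),'M',np.round(s['moment'],2),'op',round(s['opening'],3),'t',s['t'])
    print('n',len(q))
    for lo in range(-100,100,10):
        k=q[(q[:,0]>=lo)&(q[:,0]<lo+10)]
        if len(k)>3: print(lo,len(k),np.round(np.percentile(k[:,2],[5,50,95])))
    if save:
        x,y,w,h,f=box; cv2.imwrite(save,cv2.resize(c['image'][y:y+h,x:x+w],None,fx=f,fy=f,interpolation=cv2.INTER_CUBIC))
E
python3 - <<'E'
from h import *
tilt(); go(564.8,-95.1,110,A0)
E
```

```text
t: 7.55
eef_pos: [561.2, -94.8, 103.4]
tcp_rot: [-3.137, -0.0, 1.272]
ft_force: [-0.1, -0.2, -0.2]
opening: 0.626
TCP in fence X,Y,z [ 41.6   2.1 104.5] F along fence X 0.4 Fz -0.3 M [-0.02  0.09 -0.02] op 0.628 t 7.6
n 791
-60 128 [-97. -54. -46.]
-50 174 [-50. -31. -12.]
-40 123 [-49. -12.  -8.]
-30 90 [-11.  -8.  -5.]
-20 89 [-7. -4. -1.]
-10 15 [-4. -2.  1.]
0 5 [2. 2. 5.]
10 4 [10. 11. 12.]
20 23 [ 7. 10. 13.]
30 26 [10. 14. 18.]
40 11 [14. 16. 18.]
60 70 [22. 25. 28.]
70 33 [25. 27. 29.]
from [561.8 -94.7 104.5] 1.2728 tool shift [ 0.5  3.  -5.5] turn 0.0004 F [ 0.1  0.4 -0.3] M [-0.02  0.09 -0.02] op 0.628 t 7.6
```

```bash
python3 -m pendant '[[[0,0,0.003,0.01,0],[0,0,0.003,0.02,0],[0,0,0.003,0.025,0],[0,0,0.003,0.03,0],[0,0,0.003,0.034,0],[0,0,0.003,0.038,0],[0,0,0.003,0.038,0],[0,0,0.003,0.038,0]]]'
python3 - <<'E'
from h import *
tilt()
E
```

```text
t: 8.4
eef_pos: [566.2, -95.7, 67.9]
tcp_rot: [3.14, -0.0, 1.273]
ft_force: [2.4, 2.5, 4.3]
opening: 0.629
TCP in fence X,Y,z [41.7 -2.4 67.8] F along fence X 4.9 Fz 3.7 M [ 0.29 -0.34  0.01] op 0.625 t 8.45
n 1271
-100 85 [-72. -70. -67.]
-90 74 [-73. -70. -68.]
-80 72 [-73. -70. -68.]
-70 77 [-72. -70. -67.]
-60 181 [-70. -48. -10.]
-50 141 [-13.  -5.   9.]
-40 85 [4. 7. 9.]
-30 85 [4. 7. 9.]
-20 69 [-71.   6.   8.]
-10 51 [-73. -71.   6.]
0 27 [-75. -70.   7.]
10 16 [-90. -86. -61.]
20 16 [2. 5. 6.]
30 17 [2. 3. 5.]
40 16 [1. 4. 5.]
70 43 [-0.  2.  4.]
80 43 [-1.  1.  4.]
```

The press works with only about 5 N: the board has gone through level and B is now slightly low. Pressing further.

```bash
python3 -m pendant '[[[0,0,0,0.004,0],[0,0,0,0.008,0],[0,0,0,0.012,0],[0,0,0,0.015,0],[0,0,0,0.018,0],[0,0,0,0.021,0],[0,0,0,0.021,0],[0,0,0,0.021,0]]]'
python3 - <<'E'
from h import *
tilt(save='pics/press.png',box=(180,160,200,180,3))
E
```

```text
t: 9.25
eef_pos: [565.9, -96.4, 47.0]
tcp_rot: [3.14, 0.0, 1.272]
ft_force: [1.2, 0.5, 6.2]
opening: 0.629
TCP in fence X,Y,z [41.1 -2.4 47. ] F along fence X 1.3 Fz 6.4 M [-0.1  -0.09  0.07] op 0.632 t 9.3
n 1150
-100 82 [-52. -49. -47.]
-90 77 [-52. -50. -46.]
-80 71 [-51. -49. -47.]
-70 75 [-52. -49. -47.]
-60 182 [-51. -30.  11.]
-50 106 [ 7. 10. 19.]
-40 125 [11. 25. 32.]
-30 61 [25. 27. 30.]
-20 28 [-50.  21.  24.]
-10 40 [-54. -51. -44.]
0 18 [-52. -49.  13.]
20 11 [-6. -2.  1.]
30 4 [-9. -8. -6.]
```

View pics/press.png

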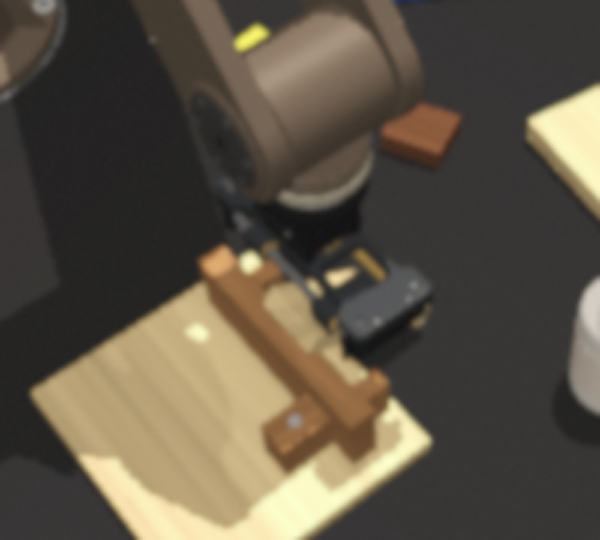

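The view shows A's end pushed up on the fence top between the braces. Depth gives about 28° with B low. I'll press a bit more, then lift and carry it across to the right of the fence.

```bash
python3 -m pendant '[[[0,0,0,0.003,0],[0,0,0,0.006,0],[0,0,0,0.007,0],[0,0,0,0.007,0],[0,0,0,-0.02,0],[0,0,0,-0.055,0],[0,0,0,-0.09,0],[0,0,0,-0.09,0]]]'
python3 -m pendant '[[[0,-0.04,-0.003,0,0],[0,-0.08,-0.006,0,0],[0,-0.11,-0.009,0,0],[0,-0.136,-0.009,0,0],[0,-0.136,-0.009,0.01,0],[0,-0.136,-0.009,0.02,0],[0,-0.136,-0.009,0.02,0],[0,-0.136,-0.009,0.02,0]]]'
python3 - <<'E'
from h import *
tilt(save='pics/right.png',box=(150,150,220,200,3))
c,q,m=held('top')
q=q[(q[:,2]<45)&(q[:,2]>-75)&(abs(q[:,1])<28)]
for lo in range(-100,110,10):
        k=q[(q[:,0]>=lo)&(q[:,0]<lo+10)]
        if len(k)>3: print(lo,len(k),np.round(np.percentile(k[:,2],[5,50,95])))
E
```

```text
t: 10.1
eef_pos: [566.7, -96.8, 140.2]
tcp_rot: [3.136, 0.0, 1.272]
ft_force: [0.2, -0.9, -1.0]
opening: 0.63
t: 10.9
eef_pos: [516.7, -222.7, 115.9]
tcp_rot: [-3.14, -0.0, 1.273]
ft_force: [-0.4, -0.7, -1.1]
opening: 0.628
TCP in fence X,Y,z [-94.1   7.2 116.3] F along fence X -0.7 Fz -0.9 M [-0.11  0.06 -0.01] op 0.631 t 10.95
n 423
-40 110 [25. 30. 36.]
-30 41 [33. 36. 39.]
0 14 [ 7. 11. 14.]
10 9 [2. 4. 6.]
60 8 [-42. -41. -35.]
70 7 [-68. -63. -43.]
80 112 [-95. -61. -58.]
90 86 [-62. -60. -57.]
20 52 [-10.  -6.  -2.]
30 104 [-18. -11.  -6.]
40 101 [-27. -22. -15.]
50 98 [-35. -30. -24.]
60 95 [-42. -38. -32.]
70 33 [-47. -44. -39.]
80 65 [-64. -60. -56.]
90 79 [-64. -60. -56.]
100 67 [-69. -61. -57.]
```

View pics/right.png

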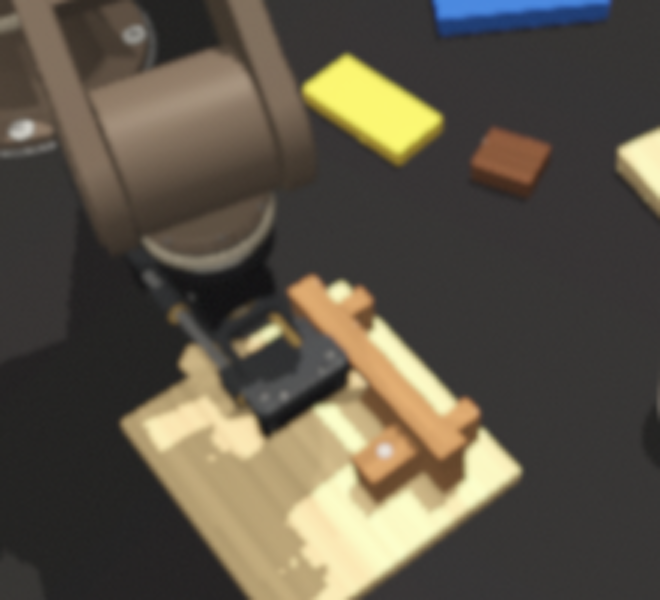

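Now on the right side of the fence with B low, pointing at the fence, at about 38.7°. The fence-frame Y must go from +7 to −11, then down to just above the base.

```bash
python3 -m pendant '[[[0,0,0.01,0,0],[0,0,0.018,0,0],[0,0,0.018,0.02,0],[0,0,0.018,0.04,0],[0,0,0.018,0.05,0],[0,0,0.018,0.058,0],[0,0,0.018,0.058,0],[0,0,0.018,0.058,0]]]'
python3 - <<'E'
from h import *
c,q,m=held('top'); s=env.state(); d=s['eef_pos'][:2]-F0; print(d@FX,d@FY,s['eef_pos'],s['ft_force'])
# board edges in fence Y, from top view, board part below grip, and stop near face
P=world(c); D=P[...,:2]-F0; X=D@FX; Y=D@FY; Z=P[...,2]
k=(X>-55)&(X<-20)&(Z>25)&(Z<50)&(abs(Y+11)<45); 
print('board Y',np.percentile(Y[k],[1,5,50,95,99]),k.sum())
k=(X>-50)&(X<-18)&(Z>50)&(Z<62)&(Y<-30); print('stop Y',np.percentile(Y[k],[1,5,50,95,99]),k.sum())
cv2.imwrite('pics/topnear.png',cv2.resize(c['image'][190:320,340:460],None,fx=4.5,fy=4.5,interpolation=cv2.INTER_CUBIC))
E
```

```text
t: 11.8
eef_pos: [534.3, -229.1, 59.1]
tcp_rot: [3.141, 0.0, 1.272]
ft_force: [-0.1, 0.3, -1.3]
opening: 0.632
-95.05550482762372 -11.240173850081161 [ 534.2931281  -229.15845191   59.27672178] [ 0.93419039 -0.24044175 -0.52808323]
board Y [-44.77865808 -44.47434447 -13.41613016  17.07765513  18.82719132] 203
stop Y [-74.03201253 -72.85918397 -57.53262143 -35.6393456  -31.45391416] 150
```

View pics/topnear.png

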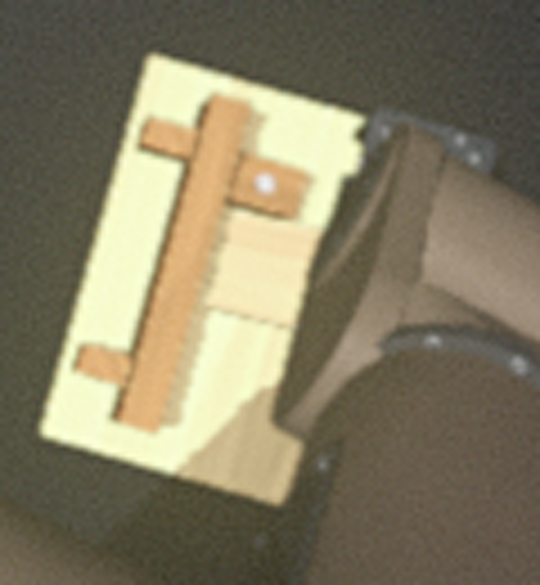

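The top view shows the board's side edge just beside the stop, with a gap of about 2–3 mm. Now following the arc, driving B into the fence foot and swinging the board up.

```bash
python3 -m pendant '[[[0,0.012,-0.001,0.001,0],[0,0.017,-0.001,-0.003,0],[0,0.023,-0.001,-0.009,0],[0,0.028,-0.001,-0.012,0],[0,0.034,-0.001,-0.016,0],[0,0.04,-0.001,-0.018,0],[0,0.04,-0.001,-0.018,0],[0,0.04,-0.001,-0.018,0]]]'
python3 - <<'E'
from h import *
tilt(save='pics/arc.png',box=(170,160,200,180,3))
c,q,m=held('top')
q=q[(q[:,2]<55)&(q[:,2]>-68)&(abs(q[:,1])<28)]
for lo in range(-100,110,10):
        k=q[(q[:,0]>=lo)&(q[:,0]<lo+10)]
        if len(k)>3: print(lo,len(k),np.round(np.percentile(k[:,2],[5,50,95])))
E
```

```text
t: 12.65
eef_pos: [545.5, -191.0, 78.1]
tcp_rot: [3.138, 0.002, 1.272]
ft_force: [-1.4, -7.6, 3.9]
opening: 0.632
TCP in fence X,Y,z [-55.3 -10.7  78. ] F along fence X -7.1 Fz 4.7 M [-1.55  0.4  -0.03] op 0.627 t 12.7
n 1297
-100 98 [-84. -80. -77.]
-90 94 [-83. -81. -79.]
-80 92 [-83. -80. -78.]
-70 98 [-83. -81. -78.]
-60 90 [-83. -80. -78.]
-50 99 [-83. -80.  39.]
-40 199 [-83.  38.  44.]
-30 101 [-83. -80.  44.]
-20 89 [-83. -80. -78.]
-10 82 [-83. -81. -77.]
0 23 [-82. -80. -78.]
10 9 [-81. -80. -78.]
30 4 [-54. -52. -47.]
80 20 [-84. -82. -78.]
90 63 [-85. -82. -78.]
20 11 [-47. -40. -36.]
30 83 [-57. -49. -40.]
40 56 [-25. -22. -19.]
50 80 [-25. -21. -18.]
60 103 [-61. -23. -19.]
```

View pics/arc.png

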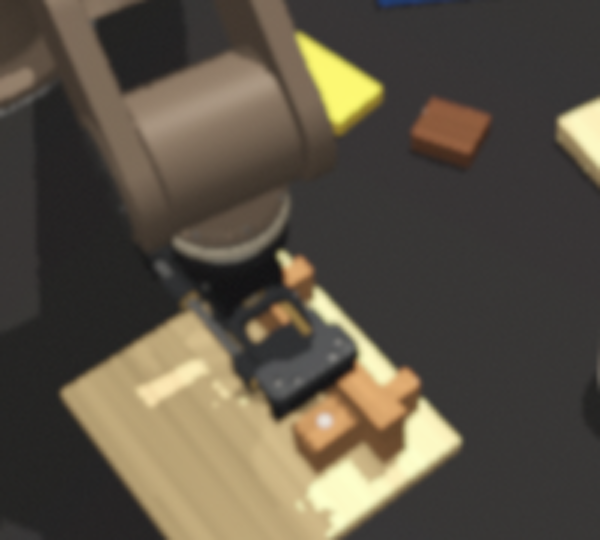

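Contact at 7 N and the board is swinging up (roughly 60–65°). Continuing to vertical.

```bash
python3 -m pendant '[[[0,0.006,0,-0.003,0],[0,0.012,0,-0.005,0],[0,0.018,0,-0.006,0],[0,0.024,0,-0.006,0],[0,0.029,0,-0.006,0],[0,0.034,0,-0.005,0],[0,0.036,0,-0.004,0],[0,0.036,0,-0.004,0]]]'
python3 - <<'E'
from h import *
tilt()
E
```

```text
t: 13.55
eef_pos: [556.0, -156.2, 81.7]
tcp_rot: [3.139, 0.001, 1.273]
ft_force: [-1.7, -5.7, 2.1]
opening: 0.627
TCP in fence X,Y,z [-19.  -10.6  81.7] F along fence X -5.9 Fz 1.3 M [-1.42  0.31 -0.01] op 0.625 t 13.6
n 1016
-100 92 [-87. -85. -82.]
-90 95 [-87. -84. -82.]
-80 90 [-87. -84. -81.]
-70 91 [-87. -84. -81.]
-60 86 [-87. -84. -82.]
-50 92 [-87. -84. -81.]
-40 96 [-86. -83.  38.]
-30 112 [-86. -83.  24.]
-20 98 [-86. -82. -32.]
-10 7 [-86. -85. -82.]
50 31 [-88. -86. -82.]
60 17 [-88. -86. -84.]
70 8 [-99. -98. -96.]
```

```bash
cat >> h.py <<'E'
def face(save=None):
    for n in ('scene','top'):
        c=shot(n); P=world(c); D=P[...,:2]-F0; X=D@FX; Y=D@FY; Z=P[...,2]
        hsv=cv2.cvtColor(c['image'],cv2.COLOR_BGR2HSV)
        ply=(hsv[...,1]>40)&(hsv[...,0]<35)
        m=(X>-55)&(X<-16)&(Y>-38)&(Y<16)&(Z>22)&(Z<150)&ply
        print(n,m.sum())
        for lo in range(20,150,10):
            k=m&(Z>=lo)&(Z<lo+10)
            if k.sum()>3: print('  z',lo,k.sum(),'X',np.round(np.percentile(X[k],[5,50,95]),1),'Y',np.round(np.percentile(Y[k],[2,98]),1))
        if save and n=='scene': cv2.imwrite(save,cv2.resize(c['image'][160:340,170:370],None,fx=3.5,fy=3.5,interpolation=cv2.INTER_CUBIC))
    s=env.state(); d=s['eef_pos'][:2]-F0; print('TCP',np.round([d@FX,d@FY,s['eef_pos'][2]],1),'FX',round(s['ft_force'][:2]@FX,1),'FY',round(s['ft_force'][:2]@FY,1),'Fz',round(s['ft_force'][2],1),'M',np.round(s['moment'],2),'t',s['t'])
E
python3 - <<'E'
from h import *
face('pics/up.png')
E
```

```text
scene 119
  z 30 7 X [-33.1 -32.1 -31.5] Y [-30.9  11. ]
  z 40 7 X [-34.1 -33.7 -33.3] Y [-34.5  10.5]
  z 50 10 X [-36.4 -35.4 -34.8] Y [-36.3  13.9]
  z 60 8 X [-38.1 -37.2 -36.6] Y [-32.8  10.5]
  z 70 9 X [-39.9 -39.1 -38.7] Y [-34.9  13. ]
  z 80 10 X [-41.6 -41.1 -40.4] Y [-25.9  11.8]
  z 90 9 X [-43.8 -42.8 -42.1] Y [-36.3  14.6]
  z 100 11 X [-45.7 -44.9 -43.7] Y [-36.4  12. ]
  z 110 9 X [-47.8 -46.7 -46. ] Y [-35.   13.5]
  z 120 8 X [-50.  -48.7 -47.8] Y [-33.3  12.1]
  z 130 8 X [-51.5 -50.3 -49.6] Y [-29.7   6.5]
  z 140 22 X [-53.9 -52.4 -47.7] Y [-35.8  14.7]
top 0
TCP [-19.  -10.6  81.7] FX -6.1 FY -0.7 Fz 2.8 M [-1.39  0.32  0.  ] t 13.7
```

View pics/up.png

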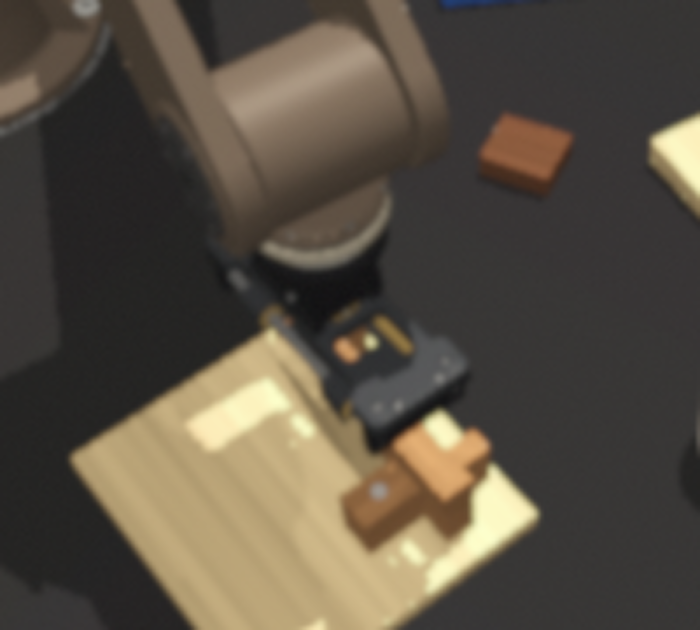

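The board stands with its foot at the fence but still leans about 10.5° to the right. It has also slid about 15 mm in the pads during the arc. A small push down and left should bring it within its self-standing lean (below 8°), after which I can regrip it.

```bash
python3 -m pendant '[[[0,0,0,0.001,0],[0,0,0,0.002,0],[0,0.001,0,0.003,0],[0,0.002,0,0.003,0],[0,0.003,0,0.003,0],[0,0.003,0,0.003,0],[0,0.003,0,0.003,0],[0,0.003,0,0.003,0]]]'
python3 - <<'E'
from h import *
face()
E
```

```text
t: 14.5
eef_pos: [556.7, -153.6, 78.8]
tcp_rot: [3.139, 0.001, 1.272]
ft_force: [-1.3, -5.9, 2.8]
opening: 0.625
scene 180
  z 20 4 X [-31.1 -30.7 -30.5] Y [-6.9  6.5]
  z 30 10 X [-33.1 -32.3 -31.6] Y [-35.2  10.6]
  z 40 11 X [-34.5 -33.9 -33.3] Y [-29.5  11. ]
  z 50 9 X [-36.1 -35.7 -34.9] Y [-35.6  13.6]
  z 60 11 X [-37.4 -36.6 -36.1] Y [-33.8  14. ]
  z 70 13 X [-38.9 -38.3 -37.7] Y [-31.2  13.9]
  z 80 12 X [-40.5 -39.5 -38.5] Y [-37.1  13.5]
  z 90 13 X [-42.  -41.3 -40.6] Y [-34.6  12.3]
  z 100 13 X [-43.4 -42.8 -42.2] Y [-30.8  13.3]
  z 110 9 X [-44.8 -44.4 -43.8] Y [-28.5  10.6]
  z 120 10 X [-47.3 -46.3 -45.7] Y [-35.1  11.1]
  z 130 13 X [-49.3 -48.  -47.1] Y [-32.3  14.5]
  z 140 52 X [-50.4 -48.  -43.3] Y [-31.4  14.9]
top 0
TCP [-16.2 -10.4  78.7] FX -6.6 FY 0.4 Fz 3.1 M [-1.63  0.51  0.02] t 14.6
```

```bash
python3 -m pendant '[[[0,0.001,0,0,0],[0,0.002,0,0,0],[0,0.003,0,0,0],[0,0.004,0,0,0],[0,0.005,0,0,0],[0,0.006,0,0,0],[0,0.006,0,0,0],[0,0.006,0,0,0]]]'
python3 - <<'E'
from h import *
face()
E
```

```text
t: 15.4
eef_pos: [558.5, -147.7, 78.8]
tcp_rot: [3.139, 0.001, 1.272]
ft_force: [-2.2, -6.5, 5.2]
opening: 0.626
scene 234
  z 20 9 X [-31.1 -30.7 -30.2] Y [-25.   11.9]
  z 30 14 X [-32.1 -31.7 -31.1] Y [-31.3  13.2]
  z 40 16 X [-33.  -32.5 -31.9] Y [-34.8  10.5]
  z 50 16 X [-33.8 -33.  -32.6] Y [-36.3  13.9]
  z 60 18 X [-34.6 -33.9 -33.4] Y [-34.9  14.9]
  z 70 16 X [-35.4 -35.  -34.5] Y [-36.4  14.6]
  z 80 16 X [-36.3 -35.8 -35.4] Y [-33.5  11.8]
  z 90 19 X [-37.6 -36.7 -36.3] Y [-36.   14.9]
  z 100 19 X [-39.  -37.6 -37.4] Y [-36.5  12.2]
  z 110 17 X [-39.9 -39.  -37.7] Y [-33.6  12.7]
  z 120 18 X [-40.7 -40.3 -38.7] Y [-37.4  13.2]
  z 130 20 X [-41.8 -41.1 -40.5] Y [-32.1  14.3]
  z 140 36 X [-42.7 -41.8 -25.9] Y [-37.3  14.4]
top 0
TCP [-10.1 -10.4  78.7] FX -6.0 FY -0.2 Fz 3.0 M [-1.57  0.46  0.  ] t 15.5
```

The lean is 5.4°, inside the self-standing limit. Releasing here so it settles upright, then regripping centred on its thickness.

```bash
python3 -m pendant '[[[0.8,0,0,0,0],[0.8,0,0,0,0],[0.8,0,0,0,0],[0.8,-0.004,0,-0.003,0],[0.8,-0.009,0,-0.003,0],[0.8,-0.013,0,-0.003,0],[0.8,-0.013,0,-0.003,0],[0.8,-0.013,0,-0.003,0]]]'
python3 - <<'E'
from h import *
face()
E
```

```text
t: 16.3
eef_pos: [554.0, -160.1, 80.6]
tcp_rot: [-3.141, -0.0, 1.271]
ft_force: [0.4, -0.6, -0.3]
opening: 0.8
scene 170
  z 20 14 X [-32.1 -31.1 -30.6] Y [-26.6  11.7]
  z 30 25 X [-31.8 -31.3 -30.3] Y [-33.   13.7]
  z 40 24 X [-31.9 -31.  -30.3] Y [-37.7  13.8]
  z 50 23 X [-31.7 -31.  -30.5] Y [-34.7  14.4]
  z 60 17 X [-32.  -31.2 -30.6] Y [-34.9  13.2]
  z 70 10 X [-31.6 -31.2 -30.8] Y [-30.9  13. ]
  z 80 4 X [-32.4 -31.5 -30.6] Y [-31.1  12.8]
  z 120 11 X [-32.3 -31.9 -31.7] Y [-13.2  12.7]
  z 140 39 X [-25.4 -20.9 -16.9] Y [-28.   -6.3]
top 0
TCP [-23.   -9.8  80.6] FX -0.3 FY 0.1 Fz -0.6 M [-0.14  0.07  0.03] t 16.4
```

The board now stands vertical: its face X is constant to about 0.5 mm over its height, and it is flush with the fence to about 1 mm. Regripping, shifting 2 mm toward the stop, and starting the diagonal push.

```bash
python3 -m pendant '[[[0,0.001,0,0,0],[0,0.001,0,0,0],[0,0.001,0,0,0],[0,0.001,0,0,0],[0,0.001,0.002,0,0],[0,0.001,0.002,0.001,0],[0,0.002,0.002,0.002,0],[0,0.003,0.002,0.003,0]]]'
python3 - <<'E'
from h import *
face()
E
```

```text
t: 17.2
eef_pos: [557.0, -158.5, 80.1]
tcp_rot: [3.14, 0.001, 1.272]
ft_force: [-12.0, -3.9, 37.2]
opening: 0.631
scene 180
  z 20 15 X [-38.3 -31.3 -30.7] Y [-26.6  14.5]
  z 30 25 X [-31.9 -31.2 -30.6] Y [-33.3  13.5]
  z 40 21 X [-31.5 -31.2 -30.4] Y [-36.6  12.9]
  z 50 26 X [-31.8 -30.9 -30.2] Y [-35.   13.1]
  z 60 23 X [-31.3 -30.7 -30.3] Y [-35.4  14. ]
  z 70 18 X [-32.  -30.8 -30.5] Y [-32.6  13.8]
  z 80 8 X [-31.9 -31.  -30.2] Y [-36.4  13.6]
  z 90 11 X [-32.2 -30.9 -29.6] Y [-37.4  15.2]
  z 130 12 X [-32.  -31.3 -30.9] Y [-12.3  13.7]
  z 140 18 X [-22.  -19.2 -16.2] Y [-21.   -7.6]
top 0
TCP [-20.8 -12.1  80.1] FX -5.7 FY 8.6 Fz 28.7 M [-0.73  2.57 -0.04] t 17.3
```

```bash
python3 -m pendant '[[[0,0.0003,-0.0005,0,0],[0,0.0006,-0.001,0,0],[0,0.001,-0.001,0,0],[0,0.0013,-0.001,0,0],[0,0.0015,-0.001,0,0],[0,0.0015,-0.001,0,0],[0,0.0015,-0.001,0,0],[0,0.0015,-0.001,0,0]]]'
python3 - <<'E'
from h import *
face('pics/push.png')
E
```

```text
t: 18.1
eef_pos: [556.9, -158.1, 80.1]
tcp_rot: [3.138, 0.003, 1.273]
ft_force: [-8.9, -12.3, 25.3]
opening: 0.628
scene 186
  z 20 15 X [-31.9 -31.3 -30.6] Y [-26.8  13. ]
  z 30 21 X [-31.6 -31.3 -30.5] Y [-32.1  13.2]
  z 40 24 X [-31.6 -31.  -30.6] Y [-34.   13.2]
  z 50 23 X [-31.6 -30.9 -30.5] Y [-32.9  12.9]
  z 60 26 X [-31.7 -30.7 -30.2] Y [-36.6  14.6]
  z 70 23 X [-31.4 -30.8 -30. ] Y [-37.7  13.5]
  z 80 12 X [-31.7 -30.8 -30. ] Y [-36.2  13.5]
  z 90 7 X [-31.9 -31.4 -30.3] Y [-35.9  12.2]
  z 100 4 X [-32.  -31.  -30.6] Y [-33.8  15.2]
  z 130 13 X [-31.7 -31.1 -30.4] Y [-13.7  11.6]
  z 140 17 X [-21.9 -19.7 -17.1] Y [-22.4  -6.9]
top 0
TCP [-20.5 -12.   80.1] FX -13.5 FY 4.8 Fz 25.3 M [-2.33  2.37  0.2 ] t 18.2
```

View pics/push.png

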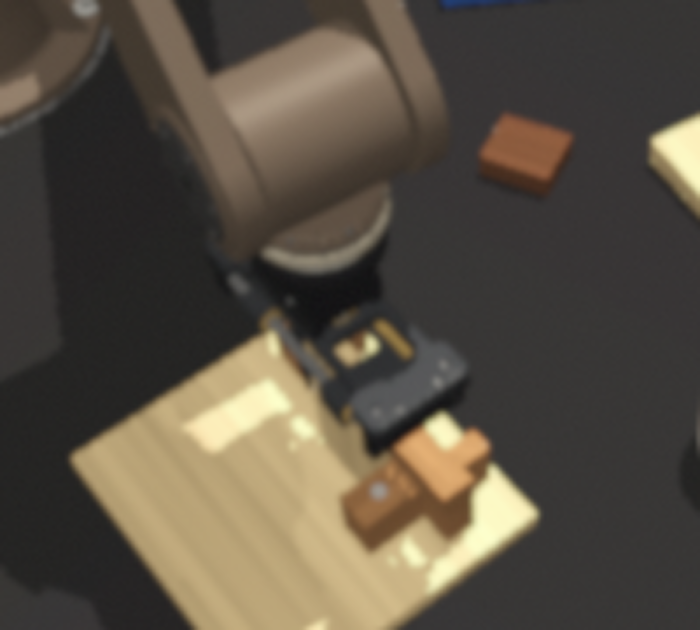

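The view shows the board upright between the fingers, flush on the fence and beside the stop. One hold call to see that the push is steady, then I'll hand in.

```bash
python3 -m pendant '[[[0,0.0002,0,0.0002,0],[0,0.0003,0,0.0003,0],[0,0.0003,0,0.0003,0],[0,0.0003,0,0.0003,0],[0,0.0003,0,0.0003,0],[0,0.0003,0,0.0003,0],[0,0.0003,0,0.0003,0],[0,0.0003,0,0.0003,0]]]'
python3 - <<'E'
from h import *
face()
c=load('top');P=world(c)
for n,(x,y) in dict(bottle=(770,12),cup=(557.6,-486.7),tape=(573.2,487.1)).items():
    k=(np.hypot(P[...,0]-x,P[...,1]-y)<90)&(P[...,2]>5)&(P[...,2]<250); print(n,cv2.minAreaRect(P[k][:,:2].astype(np.float32))[0],k.sum())
D=P[...,:2]-F0;X=D@FX;Y=D@FY
E
```

```text
t: 19.0
eef_pos: [556.9, -158.0, 80.1]
tcp_rot: [3.138, 0.003, 1.273]
ft_force: [-10.3, -13.6, 29.4]
opening: 0.63
scene 189
  z 20 16 X [-32.  -31.3 -30.8] Y [-26.8  14.3]
  z 30 22 X [-31.7 -31.1 -30.6] Y [-32.3  12.8]
  z 40 25 X [-31.6 -31.  -30.3] Y [-35.4  15.2]
  z 50 25 X [-31.5 -30.9 -29.9] Y [-32.3  14.7]
  z 60 25 X [-31.3 -30.7 -30. ] Y [-37.   15.2]
  z 70 22 X [-31.5 -30.9 -29.8] Y [-31.7  13. ]
  z 80 10 X [-31.1 -30.5 -30. ] Y [-35.1  14.4]
  z 90 12 X [-31.7 -30.7 -30.1] Y [-35.7  15.3]
  z 130 14 X [-31.5 -30.8 -30.3] Y [-13.7  14.7]
  z 140 15 X [-22.2 -19.1 -16.9] Y [-19.9  -6.7]
top 0
TCP [-20.4 -12.   80.1] FX -16.7 FY 5.7 Fz 28.5 M [-2.48  2.72  0.15] t 19.1
bottle (769.3165283203125, 12.059173583984375) 846
cup (553.3764038085938, -479.5994873046875) 868
tape (570.7982788085938, 482.5731506347656) 846
```

```bash
python3 -c "
from cell import env
print(env.job_done()); print(env.state()['ft_force'],env.state()['t'])"
```

```text
the job is handed in; nothing more can be done
None
the job is handed in; nothing more can be done
```

The board stands upright on a short edge on the jig base, flush against the fence's right face and just beside the stop. I handed it in at t ≈ 19 s while still holding the push.

**How it went:**
- **Tipping:** the gripper can't tilt and the board didn't swing in the grip. I regripped it nearer the middle and pressed one end over the fence's top edge to tip it.
- **Standing it up:** I swung it up against the foot of the fence. It slid about 15 mm in the pads on the way, so I let it settle upright, regripped it and applied the diagonal push.

**Last checks:**
- **Push:** about 17 N into the fence and 29 N down. It was steady over the last hold.
- **Fit:** the broad face is vertical to about 0.5 mm over its height, and flush with the fence to about 1 mm.
- **Stop gap:** I estimate 2–3 mm, from the gripper position. A 5 N sideways force remains, so the board may be lightly touching the stop, or it may only be friction on the base.
- **Bystanders:** the bottle was re-measured within 1 mm of where it started. The cup and tape readings shifted by 5–8 mm. I put that down to the search window I used, because the arm never went near the cup, and it passed the tape only on the first move, well above it. I did not check this further.

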